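Load the polishing arbor

ROBOT

A 6-joint arm with a two-finger parallel gripper is mounted at the origin on a cart in front of the work surface, level with it; the furniture and walls round the work are solid. World frame = base frame: x ahead of the robot, y to its left, z up, the work surface at z = 0. Lengths are in m, angles in degrees, forces in N, time in s.
With the tool pointing down it reaches from about 0.35 to 0.875 m from the base axis. Payload 4.2 kg.
Tool frame: the origin (TCP) lies on the centre line of the jaws, within the pads' length; the fingertips stand 19 mm ahead of it and the grasp point (between the pads) is the TCP; z points along the fingers, y is the line along which they close (so a half turn about z gives the same grasp; the last joint's range is limited). The gripper opens to 87 mm and grips with 3 to 60 N. Pads are 19 mm wide; open, the fingers measure 117 mm over their backs; the gripper's body (75 mm by 190 mm) begins 51 mm behind the grasp point.
Start: joints at [-51.36, 22.042, 0.453, 0, -68.411, -14.817], TCP at [0.252, -0.572, 0.242] pointing down, gripper open.
Joint ranges: [-179.83, 179.83], [-69.29, 118.12], [-61.27, 80.66], [-181.25, 117.63], [-171.15, -9.14], [-177.46, 177.46]. Speed limits (degrees/s): [159.86, 159.86, 180, 180, 180, 180].

INTERFACE

Orientations are given as a 3x3 rotation matrix whose columns are the frame's x, y, z axes.
In Python, from station import sense, capture, finish_job, search_frame, masks_of gives the robot as it stands.
- The arm moves only by the tool drive_tool, never from a script. Its argument "rows" is a list of rows, each a list of 7 numbers: the opening in per cent of the stroke, from 0 (shut) to 100 (fully open), then the shift along the world's x, y, z in mm, then the turn, a rotation vector about the world's x, y, z in rad. In form: [[fingers, dx, dy, dz, wx, wy, wz], ...]. A call has 1 to 5 rows; each row shifts and turns the commanded pose from where the row before left it; what a row does not reach is not made up. A row lasts 1/12 s, in which the tool goes at most 41.7 mm and 7.16 degrees, less where a joint would pass 70% of its speed; a pose out of reach is approached as far as the arm can. A call is refused whole if a number of a shift passes 41.7 or a number of a turn 0.125, either way. A call with a gripper value outside its range is refused whole. The fingers move at their own pace and stop on an object; the grip force is fixed at half the most. Time passes only in rows, so rows that do not move let the fingers close. It gives the time, the measured TCP pose, the force, the opening and the grip force at its end, in the units of the state.
- sense(): the state, without advancing time (a new reading comes with each control period).
- capture(name): name is "scene" or "side" or "wrist"; returns a dict with "frame" (480x640x3 uint8, red, green, blue), "z_map" (480x640 float32, m along the optical axis (not along the pixel's ray), 0 where there is no reading), "fx", "fy", "cx", "cy" (pixels), "R" (3x3) and "t" (3): a world point X has camera coordinates R X + t; the wrist camera has in their place "T_tool_cam" (4x4, takes a point from camera to tool coordinates, whose origin is the TCP and whose axes are the flange's). Camera axes: x right, y down, z forward; pixel columns grow to the right and rows downward; lengths in m; the calibration is good to about 2 mm. A picture is of the moment at which its call begins: read the wrist's pose just before it.
- finish_job(): hands the job in; it is judged then, once.
Trained networks look in a picture, given as the dict that the camera call returned (one of the last four; its "shot" number tells which), for a name from the list of things; names that differ only in an ending like _2 or _b are one class to them, and where a whole thing is asked for, a point or a joint stands for the part that bears it (a point fixed in the world has none). Each returns a list of dicts, best first, with "p" (0 to 1); they miss things now and then, are a little off and sometimes report something else, mostly with a low value. They report only what shows in the picture. A call takes as long as a camera call. They do not tell look-alikes from the thing itself.
- search_frame(label, picture): "xy" ([column, row] in pixels, amid what is visible of it).
- masks_of(label, picture): "region" (480x640 bool, what is visible of it) and "xy" ([column, row] in pixels, amid what is visible of it).
The state is a dict: "time_s": time; "joints": joint angles; "joint_velocities": joint speeds; "effort": joint torques, N m; "tcp_pos": TCP position; "ee_rot": TCP orientation; "wrist_force": force on the tool from outside, world axes, zero at the start; "moment": the same for the moment, N m; "gripper_width": opening from 0.0 (shut) to 1.0 (fully open); "gripper_force": force on a finger pad.
Only numpy, scipy, OpenCV 4.12 (cv2) and the standard library are available. Lean on these libraries where they do the work, as an engineer would, in place of code of your own. Each camera call takes 0.05 s, during which the arm holds its last target. There are 200 camera calls.

TASK

Load the upright arbor: thread onto its post, from the bottom up, the big grey grinding wheel, the brass spacer sleeve, the small cork wheel and last the black end cap, each lying flat on the one below. The two wheels are brittle, so lower them into place rather than dropping them, and leave the oil bottle, the rough stone and the carving where they are.

Things in the scene. Friction and masses are not known exactly. Their poses are not given: they have to be found in the camera images.
- arbor: Fixed upright arbor (mm). Round grey foot, diameter 100, 10 high, three low bolt heads on it; then a steel flange, diameter 44, its flat top 22 above the work surface; from it rises a steel post, diameter 16, to 76 above the work surface, the last 6 tapering to diameter 8. Origin at the centre of the foot's underside, z up. It may stand anywhere among the parts.
- arbor_seat (a point): Centre of the top face of the arbor's flange (on the post's axis, 22 above the work surface), where the big wheel seats; z up.
- big_wheel: Loose grey grinding wheel: flat ring, diameter 60, 18 thick, bore diameter 22 right through, about 120 g. Lies flat on the work surface. Origin at the centre of its underside, z up along the bore.
- sleeve: Loose brass spacer sleeve: thin-walled ring, the smallest part, outer diameter 30, 14 high, bore diameter 22 right through, about 40 g. Stands with its bore upright. Origin at the centre of its underside, z up along the bore.
- small_wheel: Loose cork polishing wheel: flat ring, diameter 46, 12 thick, bore diameter 22 right through, about 30 g. Lies flat on the work surface. Origin at the centre of its underside, z up along the bore.
- cap: Loose black end cap: round knurled knob, diameter 38, 20 high, closed and bevelled on top, with a blind bore of diameter 22 and 12 deep in its underside, about 40 g. Stands bore down. Origin at the centre of its underside, z up.
- oil: Bystander: yellow bottle with a red cap, diameter 42, 92 high, standing at the far side of the work. Origin at the centre of its underside, z up.
- rough_stone: Bystander: broken pink stone, 45 x 98 x 27 high, long axis y, lying at the far side of the work, right of the bottle. Origin at the centre of its underside, z up.
- carving: Bystander: cream stone carving, 45 x 73 x 46 high, long axis y, standing to the left of the work. Origin at the centre of its underside, z up.
Things that resemble listed ones, but are neither listed nor needed, are in the scene too. Several things look just like the big_wheel: the one meant starts nearest to the robot's base. Of the things that look like the cap, the larger one is meant.

How it is judged (in metres and radians):
On the way, in this order (a step that is already met when the one before it is completed fails the run):
1. the big wheel lies on the arbor's flange (horizontal distance between big_wheel and arbor_seat below 0.006 m and z of big_wheel in the frame of arbor_seat between -0.003 and 0.003 m and angle between big_wheel's own z axis and vertical below 0.08 rad), for 0.2 s.
2. the sleeve lies on the big wheel (horizontal distance between sleeve and arbor_seat below 0.006 m and z of sleeve in the frame of arbor_seat between 0.015 and 0.021 m and angle between sleeve's own z axis and vertical below 0.08 rad), for 0.2 s.
3. the small wheel lies on the sleeve (horizontal distance between small_wheel and arbor_seat below 0.006 m and z of small_wheel in the frame of arbor_seat between 0.029 and 0.035 m and angle between small_wheel's own z axis and vertical below 0.08 rad), for 0.2 s.
4. the cap lies on the small wheel (horizontal distance between cap and arbor_seat below 0.006 m and z of cap in the frame of arbor_seat between 0.041 and 0.047 m and angle between cap's own z axis and vertical below 0.08 rad), for 0.2 s.
At the end, for the whole second after the job is handed in: On the post from the flange up: big wheel, sleeve, small wheel, cap, each within 3 mm of its closed-stack height (0, 18, 32, 44 mm above the flange), within 6 mm of the axis, tilted under 0.08 rad, at rest. Bottle, stone and carving within 20 mm of their start (all of step 1 and all of step 2 and all of step 3 and all of step 4 and linear speed of each of big_wheel, sleeve, small_wheel, cap below 0.02 m/s and angular speed of each of big_wheel, sleeve, small_wheel, cap below 0.2 rad/s and distance of each of oil, rough_stone, carving from where it was at the start of the episode below 0.02 m); the robot touches nothing.
It fails at once if the big wheel is dropped (let go and falling faster than 0.8 m/s, that is from more than about 35 mm) (linear speed of big_wheel above 0.8 m/s and contact force between big_wheel and the fingers below 0.1 N).
It fails at once if the small wheel is dropped (let go and falling faster than 0.8 m/s, that is from more than about 35 mm) (linear speed of small_wheel above 0.8 m/s and contact force between small_wheel and the fingers below 0.1 N).
It fails at once if the oil bottle is moved by more than 20 mm (distance of oil from where it was at the start of the episode above 0.02 m).
It fails at once if the rough stone is moved by more than 20 mm (distance of rough_stone from where it was at the start of the episode above 0.02 m).
It fails at once if the carving is moved by more than 20 mm (distance of carving from where it was at the start of the episode above 0.02 m).
It also fails if it takes over 106 s, if anything falls off the work surface, if the arm or the gripper's body presses on something with over 40 N, if the wrist force passes 120 N, or if a joint passes its speed limit or range.

## Working session

There is one attempt and no reset: what is moved stays moved. The work goes in short steps, Python scripts to look and compute and a tool call to move; the robot and the scene stay as the last step left them, time stands still between calls to the robot, and variables do not carry over. Pictures are saved under pics/ and viewed, at most 14 in all, crops included, and the job is handed in when it is done.

Besides the shell and the picture viewer there is one more tool, called after ">>>" as a command line: name --pt "numbers of a row" for each row, then --argument value for the rest. drive_tool: Moves the arm, as the interface text tells. Its arguments: {"type":"object","properties":{"rows":{"type":"array"}},"required":["rows"]}

```bash
mkdir -p pics; cat > h.py <<'E'
import numpy as np, cv2
from station import sense, capture, finish_job, search_frame, masks_of
def cam(p, st=None):
    if 'R' in p: return np.array(p['R']),np.array(p['t']).ravel()
    T=np.array(p['T_tool_cam']);Rt=np.array(st['ee_rot']);pt=np.array(st['tcp_pos'])
    Rw=Rt@T[:3,:3]; c=Rt@T[:3,3]+pt
    return Rw.T,-Rw.T@c
def cloud(p,st=None):
    R,t=cam(p,st); z=p['z_map']; v,u=np.mgrid[:480,:640]
    X=np.stack([(u-p['cx'])/p['fx']*z,(v-p['cy'])/p['fy']*z,z],-1)
    return (X-t)@R   # R^T (X-t)
def save(p,n,crop=None,s=1):
    im=p['frame'][:,:,::-1]
    if crop: a,b,c,d=crop; im=im[b:d,a:c]
    cv2.imwrite('pics/'+n,cv2.resize(im,None,fx=s,fy=s,interpolation=cv2.INTER_CUBIC))
E
python3 - <<'E'
from h import *
s=sense(); print(s['time_s'],s['tcp_pos'],s['ee_rot'],s['wrist_force'])
for n in ['scene','side']:
    p=capture(n); save(p,n+'1.png'); C=cloud(p)
    for l in ['arbor','big_wheel','sleeve','small_wheel','cap','oil','rough_stone','carving']:
        for d in masks_of(l,p):
            if d['p']<.2: continue
            m=d['region']&(p['z_map']>0); q=C[m]
            if len(q): print(n,l,round(d['p'],2),np.round(d['xy']),m.sum(),np.round((q.min(0)+q.max(0))/2,3),np.round(q.max(0)-q.min(0),3),'ztop',np.round(np.percentile(q[:,2],95),3))
E
```

```text
0.0 [ 0.25221635 -0.57121886  0.24044567] [[-9.14884157e-01 -4.03715354e-01 -9.44356628e-04]
 [-4.03716454e-01  9.14881977e-01  1.99829569e-03]
 [ 5.72322068e-05  2.20946138e-03 -9.99997557e-01]] [0.74641866 0.53793448 1.36663328]
scene big_wheel 0.91 [334. 251.] 676 [ 0.629 -0.026  0.009] [0.079 0.059 0.024] ztop 0.02
scene big_wheel 0.8 [360. 294.] 809 [ 0.539 -0.103  0.011] [0.069 0.059 0.023] ztop 0.02
scene sleeve 0.5 [432. 344.] 208 [ 0.459 -0.232  0.008] [0.03  0.026 0.018] ztop 0.015
scene small_wheel 0.93 [471. 294.] 454 [ 0.595 -0.291  0.007] [0.055 0.048 0.019] ztop 0.014
scene cap 0.86 [262. 308.] 390 [0.457 0.054 0.011] [0.048 0.045 0.024] ztop 0.022
scene cap 0.74 [274. 282.] 199 [0.524 0.062 0.009] [0.027 0.033 0.017] ztop 0.017
scene oil 0.62 [336. 209.] 787 [ 0.741 -0.005  0.04 ] [0.107 0.063 0.107] ztop 0.09
scene rough_stone 0.95 [406. 240.] 707 [ 0.684 -0.151  0.014] [0.049 0.093 0.029] ztop 0.025
scene rough_stone 0.62 [271. 238.] 1496 [0.652 0.103 0.038] [0.144 0.092 0.077] ztop 0.058
side arbor 0.71 [352. 224.] 1386 [0.634 0.111 0.037] [0.098 0.112 0.078] ztop 
[... 423 characters left out ...]
055 0.02 ] ztop 0.019
side cap 0.47 [291. 236.] 167 [0.526 0.057 0.008] [0.026 0.025 0.016] ztop 0.015
side cap 0.34 [238. 360.] 348 [ 0.461 -0.233  0.007] [0.029 0.034 0.015] ztop 0.013
side cap 0.27 [402. 243.] 1100 [ 0.712 -0.023  0.046] [0.042 0.034 0.092] ztop 0.089
side oil 0.71 [403. 245.] 1124 [0.723 0.04  0.045] [0.064 0.159 0.093] ztop 0.09
side oil 0.28 [338. 382.] 845 [ 0.593 -0.288  0.006] [0.047 0.05  0.014] ztop 0.012
side rough_stone 0.57 [398. 313.] 1055 [ 0.762  0.06  -0.219] [0.194 0.52  0.491] ztop 0.024
side carving 0.71 [292. 187.] 650 [0.526 0.226 0.022] [0.057 0.069 0.045] ztop 0.041
side carving 0.44 [349. 227.] 1381 [0.634 0.117 0.037] [0.098 0.122 0.077] ztop 0.059
```

View pics/scene1.png

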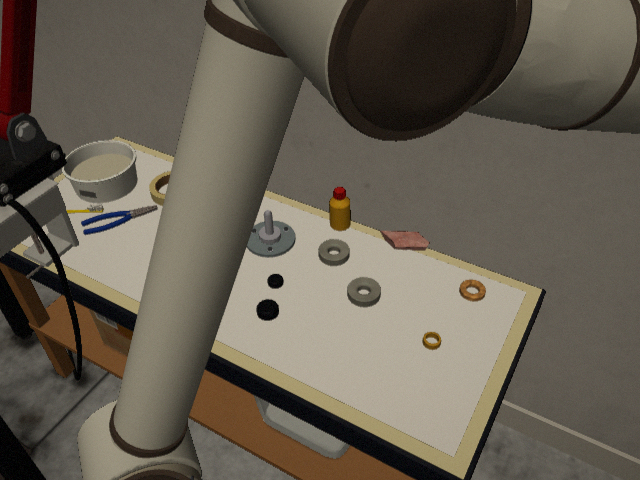

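View pics/side1.png

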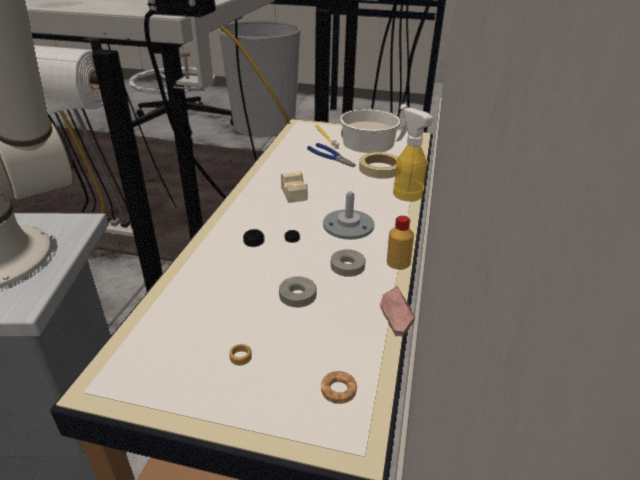

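```bash
python3 - <<'E'
from h import *
# top-view rectified fit: points in height bands, circle centres
for n in ['scene','side']:
    p=capture(n); C=cloud(p).reshape(-1,3); 
    def band(x,y,r,z0,z1):
        m=(np.hypot(C[:,0]-x,C[:,1]-y)<r)&(C[:,2]>z0)&(C[:,2]<z1); q=C[m]; 
        if len(q)>5:
            (c,rr)=cv2.minEnclosingCircle(q[:,:2].astype(np.float32)); return len(q),np.round(c,4),round(rr,4),np.round(np.median(q[:,2]),4)
    for nm,a in dict(big1=(.538,-.098,.045,.015,.022),big2=(.627,-.022,.045,.015,.022),sleeve=(.46,-.233,.025,.010,.018),small=(.594,-.289,.035,.009,.016),cap=(.455,.056,.03,.016,.024),cap2=(.525,.06,.02,.013,.02),foot=(.635,.11,.07,.006,.015),flange=(.635,.11,.04,.018,.026),post=(.635,.11,.03,.045,.08)).items(): print(n,nm,band(*a))
    save(p,n+'_crop.png',(200,180,500,400) if n=='scene' else (190,170,450,420),2.4)
E
```

```text
scene big1 (547, array([ 0.5357, -0.1028]), 0.0315, np.float64(0.0178))
scene big2 (437, array([ 0.6214, -0.0254]), 0.0312, np.float64(0.0176))
scene sleeve (134, array([ 0.4599, -0.2329]), 0.0165, np.float64(0.0128))
scene small (294, array([ 0.5895, -0.29  ]), 0.0242, np.float64(0.0115))
scene cap (263, array([0.4536, 0.0516]), 0.019, np.float64(0.0194))
scene cap2 (106, array([0.5234, 0.0598]), 0.0141, np.float64(0.0149))
scene foot (975, array([0.6341, 0.1038]), 0.0533, np.float64(0.0099))
scene flange (220, array([0.6329, 0.1077]), 0.0234, np.float64(0.0216))
scene post (119, array([0.633, 0.107]), 0.0091, np.float64(0.0634))
side big1 (543, array([ 0.5372, -0.104 ]), 0.0303, np.float64(0.0164))
side big2 (416, array([ 0.6224, -0.0284]), 0.0305, np.float64(0.0163))
side sleeve (162, array([ 0.4609, -0.2342]), 0.0154, np.float64(0.0122))
side small (555, array([ 0.5916, -0.2905]), 0.0233, np.float64(0.0105))
side cap (159, array([0.4553, 0.0491]), 0.0177, np.float64(0.018))
side cap2 (41, array([0.525 , 0.0587]), 0.0124, np.float64(0.0136))
side foot (839, array([0.6346, 0.105 ]), 0.0507, np.float64(0.0084))
side flange (179, array([0.6354, 0.1056]), 0.0232, np.float64(0.0202))
side post (125, array([0.6346, 0.1041]), 0.0083, np.float64(0.062))
```

View pics/side_crop.png

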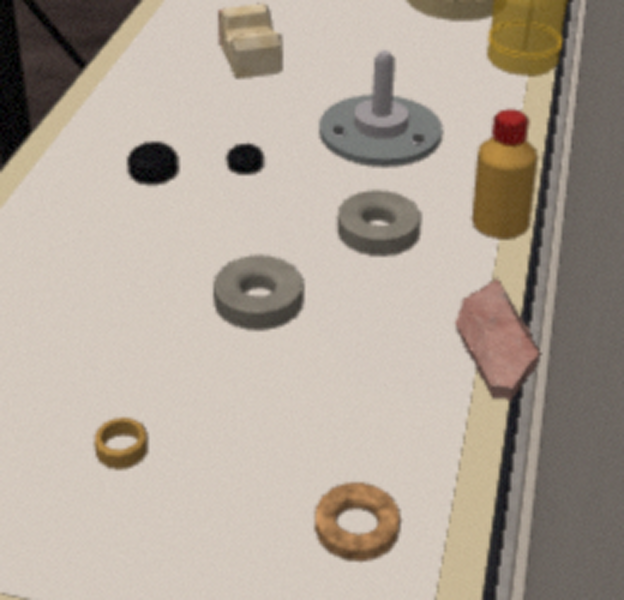

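Side view: the two grey wheels are at (297,291), 0.547 m from the base, and (348,262), 0.622 m away. The first is nearest, so it is the one meant. The caps are at (254,238), Ø38, and (292,236), Ø26; the first, larger one is meant. The sleeve is at (240,354), the cork wheel at (338,387) and the arbor post at (349,205).

>>> drive_tool --pt "100 19 31 -4 0 0 0" --pt "100 19 31 -4 0 0 0" --pt "100 19 31 -4 0 0 0" --pt "100 19 31 -4 0 0 0" --pt "100 19 31 -4 0 0 0"

```text
time_s: 1.42
tcp_pos: [0.348, -0.4154, 0.2216]
ee_rot: [[-0.915, -0.403, 0.0], [-0.403, 0.915, -0.0], [-0.0, -0.0, -1.0]]
wrist_force: [1.2, 0.3, -0.1]
gripper_width: 0.999
gripper_force: 0.0
```

>>> drive_tool --pt "100 19 31 -4 0 0 0" --pt "100 19 31 -4 0 0 0" --pt "100 19 31 -4 0 0 0" --pt "100 19 31 -4 0 0 0" --pt "100 19 31 -4 0 0 0"

```text
time_s: 1.83
tcp_pos: [0.4432, -0.2601, 0.2017]
ee_rot: [[-0.915, -0.404, 0.001], [-0.404, 0.915, -0.0], [-0.001, -0.001, -1.0]]
wrist_force: [0.8, -0.8, -0.2]
gripper_width: 1.0
gripper_force: 0.0
```

>>> drive_tool --pt "100 19 31 -4 0 0 0" --pt "100 19 31 -4 0 0 0" --pt "100 19 31 -4 0 0 0" --pt "100 19 31 -4 0 0 0" --pt "100 18 33 -4 0 0 0"

```text
time_s: 2.25
tcp_pos: [0.5374, -0.1031, 0.1817]
ee_rot: [[-0.915, -0.404, 0.001], [-0.404, 0.915, -0.0], [-0.001, -0.0, -1.0]]
wrist_force: [0.1, -0.0, -0.1]
gripper_width: 1.001
gripper_force: 0.0
```

```bash
cat >> h.py <<'E'
def wrist(x,y,r,z0,z1,name=None):
    st=sense(); p=capture('wrist'); C=cloud(p,st).reshape(-1,3)
    if name: save(p,name)
    m=(p['z_map'].ravel()>0)&(np.hypot(C[:,0]-x,C[:,1]-y)<r)&(C[:,2]>z0)&(C[:,2]<z1); q=C[m]
    print('tcp',np.round(st['tcp_pos'],4))
    if len(q)>5:
        c,rr=cv2.minEnclosingCircle(q[:,:2].astype(np.float32)); print(len(q),'c',np.round(c,4),'r',round(rr,4),'z',np.round(np.median(q[:,2]),4),'extent mid',np.round((np.percentile(q,1,axis=0)+np.percentile(q,99,axis=0))/2,4))
    return p,C,st
E
python3 - <<'E'
from h import *
p,C,st=wrist(.5365,-.1034,.045,.013,.024,'w1.png'); print(p['T_tool_cam'])
E
```

```text
tcp [ 0.5374 -0.1031  0.1817]
4257 c [ 0.538  -0.1013] r 0.0302 z 0.0183 extent mid [ 0.5373 -0.1014  0.0171]
[[ 1.79979595e-03 -9.64083650e-01 -2.65592688e-01  7.27662755e-02]
 [ 9.99998285e-01  1.61941996e-03  8.98129218e-04  1.08120389e-03]
 [-4.35765594e-04 -2.65593849e-01  9.64084912e-01 -1.43704364e-01]
 [ 0.00000000e+00  0.00000000e+00  0.00000000e+00  1.00000000e+00]]
```

View pics/w1.png

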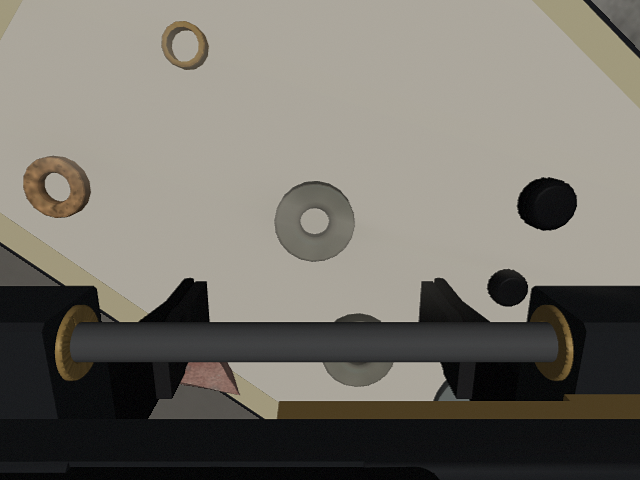

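The near wheel is at (315,221) between the open jaws, with the far grey wheel at (358,350) behind the guide bar. Descending onto the near one.

>>> drive_tool --pt "100 0.5 2 -38 0 0 0" --pt "100 0 0 -38 0 0 0" --pt "100 0 0 -38 0 0 0" --pt "100 0 0 -36 0 0 0" --pt "100 0 0 -10 0 0 0"

```text
time_s: 2.72
tcp_pos: [0.5337, -0.1027, 0.0191]
ee_rot: [[-0.914, -0.405, -0.01], [-0.405, 0.915, -0.001], [0.01, 0.003, -1.0]]
wrist_force: [-21.9, 16.4, 66.9]
gripper_width: 1.005
gripper_force: 32.8
```

>>> drive_tool --pt "0 0 0 0 0 0 0" --pt "0 0 0 0 0 0 0" --pt "0 0 0 0 0 0 0" --pt "0 0 0 0 0 0 0" --pt "0 0 0 0 0 0 0"

```text
time_s: 3.13
tcp_pos: [0.5374, -0.1028, 0.0222]
ee_rot: [[-0.915, -0.404, 0.001], [-0.404, 0.915, 0.0], [-0.001, -0.0, -1.0]]
wrist_force: [0.2, 0.2, 0.1]
gripper_width: 0.706
gripper_force: 0.0
```

>>> drive_tool --pt "0 0 0 0 0 0 0" --pt "0 0 0 0 0 0 0" --pt "0 0 0 0 0 0 0" --pt "0 0 0 0 0 0 0" --pt "0 0 0 0 0 0 0"

```text
time_s: 3.55
tcp_pos: [0.5372, -0.1028, 0.022]
ee_rot: [[-0.915, -0.404, 0.001], [-0.404, 0.915, -0.0], [-0.001, -0.0, -1.0]]
wrist_force: [-1.0, -0.3, 3.8]
gripper_width: 0.637
gripper_force: 30.0
```

>>> drive_tool --pt "0 0 0 5 0 0 0" --pt "0 0 0 20 0 0 0" --pt "0 0 0 40 0 0 0" --pt "0 0 0 38 0 0 0" --pt "0 0 0 20 0 0 0"

```text
time_s: 3.97
tcp_pos: [0.5385, -0.1028, 0.1487]
ee_rot: [[-0.914, -0.405, 0.006], [-0.405, 0.914, -0.0], [-0.005, -0.003, -1.0]]
wrist_force: [0.4, 0.1, -0.8]
gripper_width: 0.64
gripper_force: 30.0
```

```bash
python3 - <<'E'
from h import *
p,C,st=wrist(.5374,-.1028,.045,.10,.155,'w2.png')
m=(np.hypot(C[:,0]-.5374,C[:,1]+.1028)<.036)&(C[:,2]>.10)&(C[:,2]<.17)
q=C[m]; print(np.round(np.percentile(q[:,2],[1,5,25,50,75,95,99]),4))
print(st['gripper_width'],st['wrist_force'])
E
```

```text
tcp [ 0.5385 -0.1028  0.1487]
12877 c [ 0.5321 -0.1043] r 0.0376 z 0.1449 extent mid [ 0.538  -0.1062  0.1422]
[0.1308 0.1351 0.1442 0.145  0.1456 0.1572 0.1661]
0.6397802929089382 [ 0.4036758   0.09901202 -0.84346401]
```

View pics/w2.png

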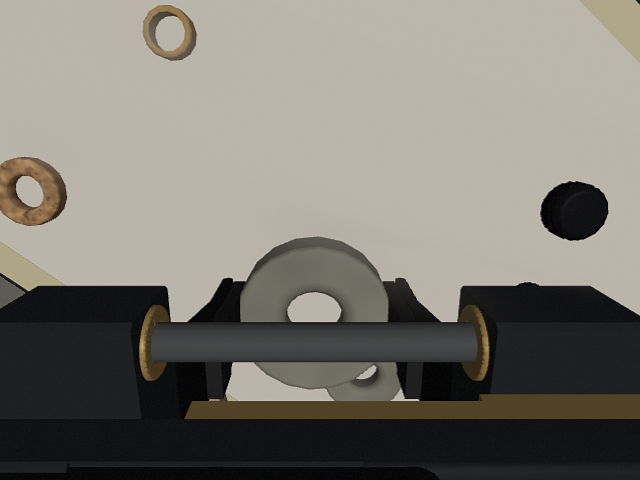

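Wheel held flat, centred in the jaws, at (315,312). Moving beside the arbor to sight the post past the wheel.

>>> drive_tool --pt "0 12 14 8 0 0 0" --pt "0 30 35 15 0 0 0" --pt "0 34 40 14 0 0 0" --pt "0 32 38 8 0 0 0" --pt "0 16 18 0 0 0 0"

```text
time_s: 4.43
tcp_pos: [0.646, 0.0245, 0.184]
ee_rot: [[-0.914, -0.406, 0.004], [-0.406, 0.914, 0.001], [-0.004, -0.001, -1.0]]
wrist_force: [0.1, -1.5, -1.0]
gripper_width: 0.638
gripper_force: 30.0
```

>>> drive_tool --pt "0 0 0 0 0 0 0" --pt "0 0 0 0 0 0 0" --pt "0 0 0 0 0 0 0"

```text
time_s: 4.68
tcp_pos: [0.6421, 0.0212, 0.1815]
ee_rot: [[-0.915, -0.404, -0.003], [-0.404, 0.915, -0.0], [0.003, 0.001, -1.0]]
wrist_force: [-0.3, 0.1, -1.2]
gripper_width: 0.641
gripper_force: 30.0
```

```bash
cat >> h.py <<'E'
def fitc(q):
    A=np.c_[2*q[:,:2],np.ones(len(q))]; s=np.linalg.lstsq(A,(q[:,:2]**2).sum(1),rcond=None)[0]
    return s[:2],np.sqrt(s[2]+s[:2]@s[:2])
def held(p,C,st,R,Rb=.011,dz=None):
    """centre of the held ring: fit the ring top's outer edge on the camera side"""
    t=np.array(st['tcp_pos']); Rt=np.array(st['ee_rot']); L=(C-t)@Rt
    m=(np.hypot(L[:,0],L[:,1])<R+.008)&(L[:,2]>-.004)&(L[:,2]<.012)&(p['z_map'].ravel()>0)
    top=np.median(L[m,2]); m&=abs(L[:,2]-top)<.0025
    M=m.reshape(480,640).astype(np.uint8)
    n,lab,sta,_=cv2.connectedComponentsWithStats(M); k=1+np.argmax(sta[1:,4]); M=(lab==k).astype(np.uint8)
    E=(M>0)&(cv2.erode(M,np.ones((3,3)))==0); v,u=np.nonzero(E)
    q=L.reshape(480,640,3)[v,u]; q=q[v<300]
    r=np.hypot(q[:,0],q[:,1]); o=q[(r>R-.006)]; b=q[(r<Rb+.005)]
    for nm,e in (('outer',o),('bore',b)):
        if len(e)>8: c,rr=fitc(e); print(nm,len(e),'tool off',np.round(c,4),'world off',np.round(Rt[:2,:2]@c,4),'r',round(rr,4))
    print('top in tool z',round(top,4),'n',m.sum())
E
python3 - <<'E'
from h import *
p,C,st=wrist(.634,.1055,.02,.045,.09,'w3.png')
for b in ((.018,.026),(.03,.05),(.05,.07),(.07,.078)):
    m=(np.hypot(C[:,0]-.634,C[:,1]-.1055)<.035)&(C[:,2]>b[0])&(C[:,2]<b[1]); q=C[m]
    if len(q)>5: print(b,len(q),cv2.minEnclosingCircle(q[:,:2].astype(np.float32)),fitc(q))
held(p,C,st,.030)
E
```

```text
tcp [0.6421 0.0212 0.1815]
816 c [0.634  0.1083] r 0.0084 z 0.0709 extent mid [0.6341 0.1076 0.0615]
(0.018, 0.026) 1856 ((0.6345102190971375, 0.10797393321990967), 0.0220591202378273) (array([0.6340152, 0.1075919]), np.float64(0.01640124825354292))
(0.03, 0.05) 248 ((0.6335855722427368, 0.10606276988983154), 0.0076872678473591805) (array([0.63459844, 0.108124  ]), np.float64(0.007618459369815019))
(0.05, 0.07) 307 ((0.6342240571975708, 0.10790377855300903), 0.008104570209980011) (array([0.63461893, 0.10817532]), np.float64(0.0076214088284494216))
(0.07, 0.078) 438 ((0.6345837116241455, 0.10821850597858429), 0.008369794115424156) (array([0.63433458, 0.10759596]), np.float64(0.005303143085716368))
outer 493 tool off [-0.0082  0.0009] world off [0.0071 0.0041] r 0.0356
bore 135 tool off [0.0067 0.    ] world off [-0.0062 -0.0027] r 0.0072
top in tool z 0.0037 n 10263
```

View pics/w3.png

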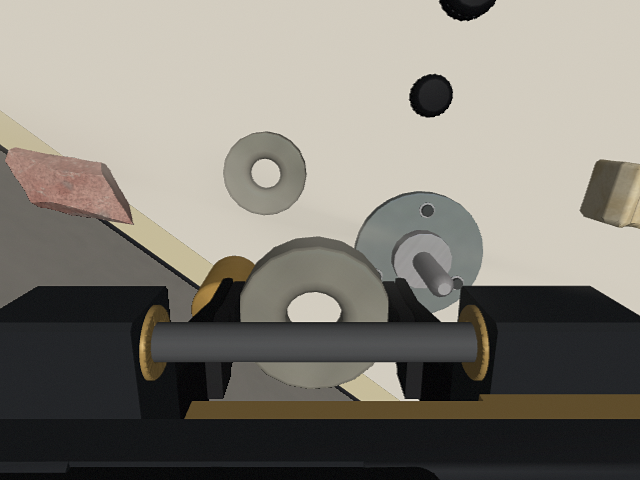

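Post top at (445,288), flange at (422,257); held wheel at (315,312), bottle behind it at (225,290). Refining the wheel's offset in the jaws by projecting its rims.

```bash
cat >> h.py <<'E'
def model(p,R,ztop,h,x=0,y=0):
    """rows/cols extremes of a held ring at tool offset (x,y)"""
    T=np.linalg.inv(np.array(p['T_tool_cam'])); a=np.linspace(0,2*np.pi,721)
    def pr(r,z):
        P=np.c_[x+r*np.cos(a),y+r*np.sin(a),np.full_like(a,z),np.ones_like(a)]@T.T
        return P[:,0]/P[:,2]*p['fx']+p['cx'],P[:,1]/P[:,2]*p['fy']+p['cy']
    u1,v1=pr(R,ztop);u2,v2=pr(R,ztop+h)
    return dict(left=min(u1.min(),u2.min()),right=max(u1.max(),u2.max()),top=min(v1.min(),v2.min()),topface_top=v1.min(),bottom=v1.max())
E
python3 - <<'E'
from h import *
p=capture('wrist')
for z in (.001,.0037):
  for x in (-.003,0,.003): print(z,x,{k:round(v,1) for k,v in model(p,.03,z,.018,x).items()})
g=p['frame'].astype(int).sum(2)
print('col315 rows228-256',g[228:256,315]); print('rows 378-396',g[378:396,315]); print('row 300 cols',g[300,232:248],g[300,380:396])
E
```

```text
0.001 -0.003 {'left': np.float64(229.9), 'right': np.float64(390.6), 'top': np.float64(239.8), 'topface_top': np.float64(253.6), 'bottom': np.float64(399.5)}
0.001 0 {'left': np.float64(229.5), 'right': np.float64(391.0), 'top': np.float64(232.5), 'topface_top': np.float64(245.5), 'bottom': np.float64(392.8)}
0.001 0.003 {'left': np.float64(229.1), 'right': np.float64(391.4), 'top': np.float64(225.1), 'topface_top': np.float64(237.3), 'bottom': np.float64(386.1)}
0.0037 -0.003 {'left': np.float64(231.2), 'right': np.float64(389.4), 'top': np.float64(238.0), 'topface_top': np.float64(251.3), 'bottom': np.float64(395.2)}
0.0037 0 {'left': np.float64(230.8), 'right': np.float64(389.8), 'top': np.float64(230.8), 'topface_top': np.float64(243.3), 'bottom': np.float64(388.6)}
0.0037 0.003 {'left': np.float64(230.4), 'right': np.float64(390.2), 'top': np.float64(223.5), 'topface_top': np.float64(235.3), 'bottom': np.float64(382.0)}
col315 rows228-256 [579 577 581 580 583 589 585 599 521 283 280 282 276 277 274 273 269 268
 271 316 327 348 372 369 368 368 361 364]
rows 378-396 [375 378 377 372 373 376 373 376 375 340 240 305 306 309 308 311 306 309]
row 300 cols [ 43  48  53  61  49  55  38  16 286 331 338 349 359 360 363 361] [374 373 372 376 374 374 377 368 160  49  68  81  82  79  77  78]
```

>>> drive_tool --pt "0 -2 20 0 0 0 0" --pt "0 -2 25 -10 0 0 0" --pt "0 -2 25 -20 0 0 0" --pt "0 -2 15 -20 0 0 0" --pt "0 0 0 -15 0 0 0"

```text
time_s: 5.2
tcp_pos: [0.634, 0.108, 0.1166]
ee_rot: [[-0.914, -0.405, -0.001], [-0.405, 0.914, 0.0], [0.001, 0.001, -1.0]]
wrist_force: [-0.7, -1.0, -0.9]
gripper_width: 0.637
gripper_force: 30.0
```

>>> drive_tool --pt "0 0 0 -6 0 0 0" --pt "0 0 0 0 0 0 0" --pt "0 0 0 0 0 0 0"

```text
time_s: 5.45
tcp_pos: [0.6355, 0.1055, 0.1124]
ee_rot: [[-0.915, -0.403, 0.0], [-0.403, 0.915, -0.0], [-0.0, -0.0, -1.0]]
wrist_force: [0.7, -0.3, -1.0]
gripper_width: 0.641
gripper_force: 30.0
```

>>> drive_tool --pt "0 -1.6 0.7 0 0 0 0" --pt "0 0 0 -8 0 0 0" --pt "0 0 0 -10 0 0 0" --pt "0 0 0 -8 0 0 0" --pt "0 0 0 0 0 0 0"

```text
time_s: 5.87
tcp_pos: [0.6328, 0.1067, 0.0834]
ee_rot: [[-0.915, -0.403, -0.003], [-0.403, 0.915, -0.001], [0.003, 0.0, -1.0]]
wrist_force: [-0.0, 1.1, -1.6]
gripper_width: 0.639
gripper_force: 30.0
```

>>> drive_tool --pt "0 0 0 -8 0 0 0" --pt "0 0 0 -8 0 0 0" --pt "0 0 0 -8 0 0 0" --pt "0 0 0 0 0 0 0"

```text
time_s: 6.2
tcp_pos: [0.6328, 0.107, 0.0595]
ee_rot: [[-0.915, -0.404, -0.003], [-0.404, 0.915, -0.001], [0.003, 0.0, -1.0]]
wrist_force: [0.2, 0.6, -0.6]
gripper_width: 0.642
gripper_force: 30.0
```

>>> drive_tool --pt "0 0.7 -0.5 -5 0 0 0" --pt "0 0 0 -5 0 0 0" --pt "0 0 0 -4 0 0 0" --pt "0 0 0 0 0 0 0" --pt "0 0 0 0 0 0 0"

```text
time_s: 6.62
tcp_pos: [0.6342, 0.1066, 0.0475]
ee_rot: [[-0.915, -0.404, -0.001], [-0.404, 0.915, -0.0], [0.001, -0.0, -1.0]]
wrist_force: [0.6, 0.0, -0.2]
gripper_width: 0.641
gripper_force: 30.0
```

>>> drive_tool --pt "0 0 0 -2 0 0 0" --pt "0 0 0 -1 0 0 0" --pt "0 0 0 0 0 0 0" --pt "0 0 0 0 0 0 0"

```text
time_s: 6.95
tcp_pos: [0.6345, 0.1067, 0.0449]
ee_rot: [[-0.915, -0.404, 0.0], [-0.404, 0.915, 0.0], [-0.0, 0.0, -1.0]]
wrist_force: [0.3, 0.3, -0.9]
gripper_width: 0.636
gripper_force: 30.0
```

>>> drive_tool --pt "0 0 0 -0.7 0 0 0" --pt "100 0 0 0 0 0 0" --pt "100 0 0 0 0 0 0" --pt "100 0 0 0 0 0 0" --pt "100 0 0 0 0 0 0"

```text
time_s: 7.37
tcp_pos: [0.6346, 0.1068, 0.0444]
ee_rot: [[-0.915, -0.404, 0.001], [-0.404, 0.915, 0.0], [-0.001, -0.0, -1.0]]
wrist_force: [0.9, -0.1, 0.4]
gripper_width: 0.86
gripper_force: 0.0
```

>>> drive_tool --pt "100 0 0 5 0 0 0" --pt "100 0 0 20 0 0 0" --pt "100 0 0 35 0 0 0" --pt "100 0 0 40 0 0 0" --pt "100 0 0 30 0 0 0"

```text
time_s: 7.78
tcp_pos: [0.6352, 0.1067, 0.1777]
ee_rot: [[-0.915, -0.404, 0.003], [-0.404, 0.915, 0.0], [-0.003, -0.001, -1.0]]
wrist_force: [0.6, -0.1, 1.0]
gripper_width: 0.999
gripper_force: 0.0
```

```bash
python3 - <<'E'
from h import *
p,C,st=wrist(.634,.107,.04,.034,.046,'w4.png'); print(st['gripper_width'])
E
```

```text
tcp [0.6352 0.1067 0.1777]
4855 c [0.635  0.1084] r 0.0301 z 0.0403 extent mid [0.6344 0.1081 0.0391]
0.9987306413002254
```

View pics/w4.png

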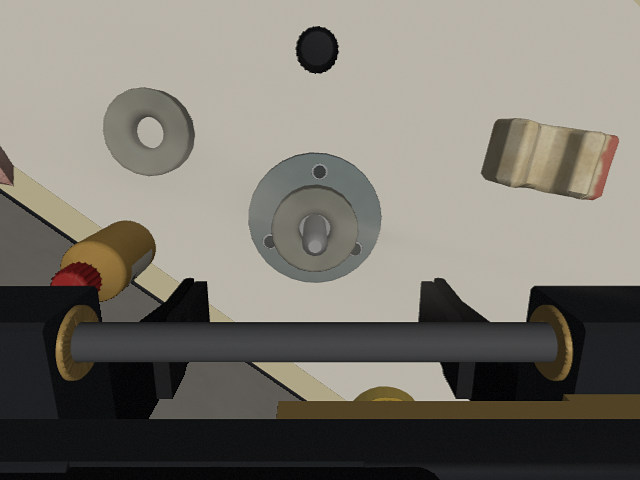

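Big wheel is seated on the flange at (315,228), top at z 0.040. Next the sleeve.

>>> drive_tool --pt "100 -7 -13 0 0 0 0" --pt "100 -14 -28 0 0 0 0" --pt "100 -18 -36 0 0 0 0" --pt "100 -18 -36 0 0 0 0" --pt "100 -18 -36 0 0 0 0"

```text
time_s: 8.25
tcp_pos: [0.5573, -0.0439, 0.1733]
ee_rot: [[-0.915, -0.404, -0.002], [-0.404, 0.915, -0.0], [0.002, 0.001, -1.0]]
wrist_force: [1.7, -0.3, 0.4]
gripper_width: 0.999
gripper_force: 0.0
```

>>> drive_tool --pt "100 -18 -36 0 0 0 0" --pt "100 -18 -36 0 0 0 0" --pt "100 -18 -36 0 0 0 0" --pt "100 -18 -36 0 0 0 0" --pt "100 -18 -32 0 0 0 0"

```text
time_s: 8.67
tcp_pos: [0.4671, -0.2201, 0.1736]
ee_rot: [[-0.915, -0.403, -0.001], [-0.403, 0.915, 0.0], [0.001, 0.001, -1.0]]
wrist_force: [1.3, -0.1, -0.2]
gripper_width: 1.001
gripper_force: 0.0
```

>>> drive_tool --pt "100 -10 -16 0 0 0 0" --pt "100 0 0 0 0 0 0" --pt "100 0 0 0 0 0 0"

```text
time_s: 8.92
tcp_pos: [0.458, -0.2351, 0.1736]
ee_rot: [[-0.916, -0.401, -0.001], [-0.401, 0.916, 0.0], [0.001, 0.001, -1.0]]
wrist_force: [0.1, -0.2, -0.1]
gripper_width: 1.002
gripper_force: 0.0
```

```bash
python3 - <<'E'
from h import *
p,C,st=wrist(.460,-.2335,.025,.008,.02)
E
```

```text
tcp [ 0.458  -0.2351  0.1736]
674 c [ 0.461  -0.2323] r 0.0152 z 0.014 extent mid [ 0.4608 -0.2324  0.0122]
```

>>> drive_tool --pt "100 3 1.5 -15 0 0 0" --pt "100 0 0 -35 0 0 0" --pt "100 0 0 -40 0 0 0" --pt "100 0 0 -32 0 0 0" --pt "60 0 0 -15 0 0 0"

```text
time_s: 9.38
tcp_pos: [0.4603, -0.2309, 0.033]
ee_rot: [[-0.914, -0.405, -0.007], [-0.405, 0.914, 0.002], [0.006, 0.004, -1.0]]
wrist_force: [-1.0, 0.7, -0.1]
gripper_width: 0.971
gripper_force: 0.0
```

>>> drive_tool --pt "40 0 0 -8 0 0 0" --pt "40 0 0 -5 0 0 0" --pt "40 0 0 -2 0 0 0" --pt "0 0 0 0 0 0 0" --pt "0 0 0 0 0 0 0"

```text
time_s: 9.8
tcp_pos: [0.4634, -0.2328, 0.0232]
ee_rot: [[-0.915, -0.404, 0.002], [-0.404, 0.915, -0.001], [-0.002, -0.001, -1.0]]
wrist_force: [0.7, -0.3, 0.0]
gripper_width: 0.631
gripper_force: 0.0
```

>>> drive_tool --pt "0 0 0 0 0 0 0" --pt "0 0 0 0 0 0 0" --pt "0 0 0 0 0 0 0" --pt "0 0 0 0 0 0 0" --pt "0 0 0 0 0 0 0"

```text
time_s: 10.22
tcp_pos: [0.4626, -0.2329, 0.0225]
ee_rot: [[-0.915, -0.404, 0.001], [-0.404, 0.915, -0.0], [-0.0, -0.0, -1.0]]
wrist_force: [0.3, -0.2, 1.5]
gripper_width: 0.29
gripper_force: 30.0
```

>>> drive_tool --pt "0 0 0 5 0 0 0" --pt "0 0 0 25 0 0 0" --pt "0 0 0 40 0 0 0" --pt "0 6 12 35 0 0 0" --pt "0 14 27 15 0 0 0"

```text
time_s: 10.63
tcp_pos: [0.4836, -0.1955, 0.1471]
ee_rot: [[-0.916, -0.401, 0.007], [-0.401, 0.916, -0.002], [-0.005, -0.005, -1.0]]
wrist_force: [0.9, -0.3, -0.5]
gripper_width: 0.292
gripper_force: 30.0
```

>>> drive_tool --pt "0 18 36 0 0 0 0" --pt "0 18 36 0 0 0 0" --pt "0 18 36 0 0 0 0" --pt "0 18 36 0 0 0 0" --pt "0 18 36 0 0 0 0"

```text
time_s: 11.05
tcp_pos: [0.5727, -0.012, 0.1426]
ee_rot: [[-0.915, -0.404, 0.0], [-0.404, 0.915, 0.0], [-0.0, -0.0, -1.0]]
wrist_force: [1.1, -0.3, -0.1]
gripper_width: 0.295
gripper_force: 30.0
```

>>> drive_tool --pt "0 18 36 0 0 0 0" --pt "0 18 36 0 0 0 0" --pt "0 16 30 0 0 0 0" --pt "0 11 19 0 0 0 0" --pt "0 0 0 0 0 0 0"

```text
time_s: 11.47
tcp_pos: [0.6373, 0.1112, 0.1417]
ee_rot: [[-0.913, -0.408, 0.002], [-0.408, 0.913, 0.001], [-0.002, -0.0, -1.0]]
wrist_force: [-0.6, -0.8, -0.3]
gripper_width: 0.293
gripper_force: 30.0
```

>>> drive_tool --pt "0 0 0 -8 0 0 0" --pt "0 0 0 -10 0 0 0" --pt "0 0 0 -8 0 0 0" --pt "0 0 0 0 0 0 0" --pt "0 0 0 0 0 0 0"

```text
time_s: 11.88
tcp_pos: [0.6346, 0.1059, 0.1151]
ee_rot: [[-0.915, -0.403, -0.002], [-0.403, 0.915, -0.001], [0.003, -0.0, -1.0]]
wrist_force: [0.3, -0.0, 0.1]
gripper_width: 0.296
gripper_force: 30.0
```

```bash
python3 - <<'E'
from h import *
p,C,st=wrist(.634,.107,.02,.03,.05,'w5.png'); print(st['gripper_width'])
L=(C-np.array(st['tcp_pos']))@np.array(st['ee_rot'])
for z in (.0085,): print({k:round(v,1) for k,v in model(p,.015,z,.014,0).items()},{k:round(v,1) for k,v in model(p,.015,z,.014,.0012,.0014).items()})
im=p['frame'][220:420,220:420,::-1]; cv2.imwrite('pics/w5c.png',cv2.resize(im,None,fx=3,fy=3))
E
```

```text
tcp [0.6346 0.1059 0.1151]
2386 c [0.6339 0.107 ] r 0.02 z 0.0402 extent mid [0.6321 0.1069 0.0402]
0.29565308851245325
{'left': np.float64(271.8), 'right': np.float64(349.0), 'top': np.float64(265.6), 'topface_top': np.float64(277.8), 'bottom': np.float64(348.5)} {'left': np.float64(275.3), 'right': np.float64(352.7), 'top': np.float64(262.9), 'topface_top': np.float64(274.8), 'bottom': np.float64(345.8)}
```

View pics/w5c.png

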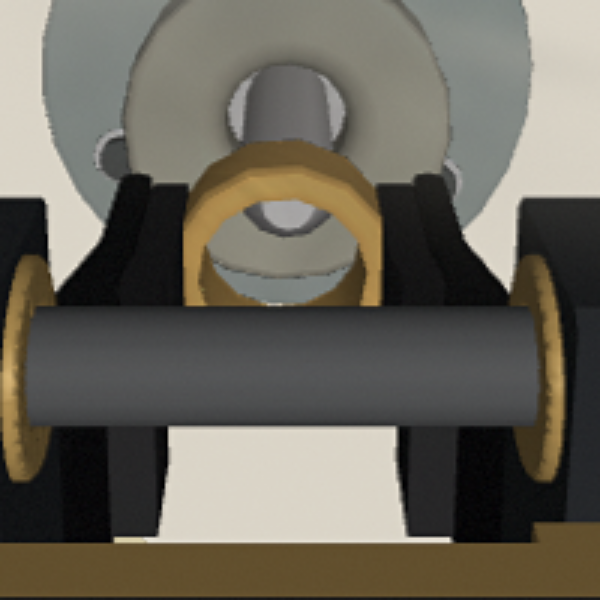

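Sleeve held level at image (314,300), post tip just below its bore at (316,290). Lowering it.

>>> drive_tool --pt "0 0.6 0.9 0 0 0 0" --pt "0 0 0 -7 0 0 0" --pt "0 0 0 -8 0 0 0" --pt "0 0 0 -8 0 0 0" --pt "0 0 0 0 0 0 0"

```text
time_s: 12.35
tcp_pos: [0.6347, 0.1077, 0.0905]
ee_rot: [[-0.915, -0.403, -0.004], [-0.403, 0.915, -0.001], [0.004, 0.001, -1.0]]
wrist_force: [-0.6, 0.2, 0.5]
gripper_width: 0.293
gripper_force: 30.0
```

>>> drive_tool --pt "0 0 0 -8 0 0 0" --pt "0 0 0 -8 0 0 0" --pt "0 0 0 -6 0 0 0" --pt "0 0 0 -3 0 0 0" --pt "0 0 0 0 0 0 0"

```text
time_s: 12.77
tcp_pos: [0.6354, 0.1079, 0.0668]
ee_rot: [[-0.915, -0.404, -0.002], [-0.404, 0.915, -0.001], [0.002, 0.0, -1.0]]
wrist_force: [-0.7, -0.1, -0.8]
gripper_width: 0.291
gripper_force: 30.0
```

>>> drive_tool --pt "0 0 0 0 0 0 0" --pt "0 0 0 0 0 0 0"

```text
time_s: 12.93
tcp_pos: [0.6363, 0.1082, 0.0684]
ee_rot: [[-0.915, -0.404, 0.001], [-0.404, 0.915, 0.0], [-0.001, -0.0, -1.0]]
wrist_force: [-0.6, 0.3, 0.3]
gripper_width: 0.292
gripper_force: 30.0
```

>>> drive_tool --pt "0 -1 -1.3 -3 0 0 0" --pt "0 0 0 -2 0 0 0" --pt "0 0 0 0 0 0 0" --pt "0 0 0 0 0 0 0"

```text
time_s: 13.27
tcp_pos: [0.635, 0.1068, 0.0631]
ee_rot: [[-0.915, -0.404, -0.0], [-0.404, 0.915, -0.0], [0.0, -0.0, -1.0]]
wrist_force: [-0.2, -0.0, -0.4]
gripper_width: 0.292
gripper_force: 30.0
```

Release and go up, then to the cork wheel.

>>> drive_tool --pt "0 0 0 -0.4 0 0 0" --pt "100 0 0 0 0 0 0" --pt "100 0 0 0 0 0 0" --pt "100 0 0 0 0 0 0" --pt "100 0 0 0 0 0 0"

```text
time_s: 13.68
tcp_pos: [0.6351, 0.1068, 0.0628]
ee_rot: [[-0.915, -0.404, 0.0], [-0.404, 0.915, 0.0], [-0.0, -0.0, -1.0]]
wrist_force: [-0.1, -0.8, -0.1]
gripper_width: 0.507
gripper_force: 0.0
```

>>> drive_tool --pt "100 0 0 0 0 0 0" --pt "100 0 0 5 0 0 0" --pt "100 0 0 25 0 0 0" --pt "100 0 0 40 0 0 0" --pt "100 0 0 40 0 0 0"

```text
time_s: 14.1
tcp_pos: [0.6342, 0.1064, 0.173]
ee_rot: [[-0.915, -0.404, -0.003], [-0.404, 0.915, -0.002], [0.003, -0.0, -1.0]]
wrist_force: [0.3, 0.4, 0.4]
gripper_width: 0.889
gripper_force: 0.0
```

```bash
python3 - <<'E'
from h import *
p,C,st=wrist(.634,.107,.03,.05,.06); print(st['gripper_width'])
E
```

```text
tcp [0.6342 0.1064 0.173 ]
748 c [0.6334 0.1077] r 0.015 z 0.0541 extent mid [0.633  0.1074 0.0548]
0.8894480555645519
```

>>> drive_tool --pt "100 -3 -13 0 0 0 0" --pt "100 -3 -28 0 0 0 0" --pt "100 -3 -36 0 0 0 0" --pt "100 -4 -36 0 0 0 0" --pt "100 -4 -36 0 0 0 0"

```text
time_s: 14.57
tcp_pos: [0.617, -0.0437, 0.1722]
ee_rot: [[-0.914, -0.405, -0.001], [-0.405, 0.915, -0.0], [0.001, 0.0, -1.0]]
wrist_force: [1.0, 0.1, -0.2]
gripper_width: 0.995
gripper_force: 0.0
```

>>> drive_tool --pt "100 -4 -36 0 0 0 0" --pt "100 -4 -36 0 0 0 0" --pt "100 -4 -36 0 0 0 0" --pt "100 -4 -36 0 0 0 0" --pt "100 -4 -36 0 0 0 0"

```text
time_s: 14.98
tcp_pos: [0.5968, -0.224, 0.1722]
ee_rot: [[-0.915, -0.404, -0.001], [-0.404, 0.915, 0.0], [0.001, 0.001, -1.0]]
wrist_force: [0.5, 0.6, 0.2]
gripper_width: 1.001
gripper_force: 0.0
```

>>> drive_tool --pt "100 -3 -36 0 0 0 0" --pt "100 -3 -22 0 0 0 0" --pt "100 0 -10 0 0 0 0" --pt "100 0 0 0 0 0 0" --pt "100 0 0 0 0 0 0"

```text
time_s: 15.4
tcp_pos: [0.5916, -0.29, 0.1721]
ee_rot: [[-0.915, -0.403, -0.001], [-0.403, 0.915, 0.001], [0.001, 0.001, -1.0]]
wrist_force: [-0.1, -0.5, -0.9]
gripper_width: 1.004
gripper_force: 0.0
```

```bash
python3 - <<'E'
from h import *
p,C,st=wrist(.590,-.290,.033,.007,.018)
E
```

```text
tcp [ 0.5916 -0.29    0.1721]
2281 c [ 0.5923 -0.2881] r 0.023 z 0.0122 extent mid [ 0.5918 -0.2882  0.011 ]
```

>>> drive_tool --pt "100 1 0.5 -15 0 0 0" --pt "100 0 0 -35 0 0 0" --pt "100 0 0 -40 0 0 0" --pt "100 0 0 -30 0 0 0" --pt "80 0 0 -15 0 0 0"

```text
time_s: 15.87
tcp_pos: [0.5907, -0.2867, 0.0332]
ee_rot: [[-0.914, -0.405, -0.007], [-0.405, 0.914, 0.003], [0.005, 0.005, -1.0]]
wrist_force: [0.0, -0.3, -0.6]
gripper_width: 0.974
gripper_force: 0.0
```

>>> drive_tool --pt "80 0 0 -8 0 0 0" --pt "80 0 0 -5 0 0 0" --pt "80 0 0 -2 0 0 0" --pt "0 0 0 0 0 0 0" --pt "0 0 0 0 0 0 0"

```text
time_s: 16.28
tcp_pos: [0.5941, -0.2897, 0.0243]
ee_rot: [[-0.915, -0.404, 0.003], [-0.404, 0.915, -0.001], [-0.002, -0.002, -1.0]]
wrist_force: [-1.0, -0.6, 0.6]
gripper_width: 0.726
gripper_force: 0.0
```

>>> drive_tool --pt "0 0 0 0 0 0 0" --pt "0 0 0 0 0 0 0" --pt "0 0 0 0 0 0 0" --pt "0 0 0 0 0 0 0" --pt "0 0 0 0 0 0 0"

```text
time_s: 16.7
tcp_pos: [0.5933, -0.2899, 0.0235]
ee_rot: [[-0.915, -0.404, 0.001], [-0.404, 0.915, -0.0], [-0.001, -0.001, -1.0]]
wrist_force: [-0.9, 0.2, 2.6]
gripper_width: 0.481
gripper_force: 30.0
```

>>> drive_tool --pt "0 0 0 5 0 0 0" --pt "0 0 0 25 0 0 0" --pt "0 0 0 40 0 0 0" --pt "0 1 12 35 0 0 0" --pt "0 3 25 12 0 0 0"

```text
time_s: 17.12
tcp_pos: [0.5994, -0.2554, 0.1459]
ee_rot: [[-0.916, -0.402, 0.009], [-0.402, 0.916, -0.004], [-0.007, -0.007, -1.0]]
wrist_force: [1.1, -0.2, 0.5]
gripper_width: 0.482
gripper_force: 30.0
```

>>> drive_tool --pt "0 4 35 0 0 0 0" --pt "0 4 35 0 0 0 0" --pt "0 4 35 0 0 0 0" --pt "0 4 35 0 0 0 0" --pt "0 4 35 0 0 0 0"

```text
time_s: 17.53
tcp_pos: [0.6168, -0.0761, 0.1399]
ee_rot: [[-0.915, -0.404, 0.0], [-0.404, 0.915, 0.0], [-0.0, 0.0, -1.0]]
wrist_force: [1.3, -0.2, -0.1]
gripper_width: 0.479
gripper_force: 30.0
```

>>> drive_tool --pt "0 4 35 0 0 0 0" --pt "0 4 35 0 0 0 0" --pt "0 4 35 0 0 0 0" --pt "0 4 35 0 0 0 0" --pt "0 2 28 0 0 0 0"

```text
time_s: 17.95
tcp_pos: [0.6351, 0.0928, 0.1398]
ee_rot: [[-0.914, -0.405, 0.0], [-0.405, 0.914, 0.0], [-0.0, 0.0, -1.0]]
wrist_force: [-0.1, -0.7, -0.1]
gripper_width: 0.477
gripper_force: 30.0
```

>>> drive_tool --pt "0 0 17 0 0 0 0" --pt "0 0 0 0 0 0 0" --pt "0 0 0 0 0 0 0" --pt "0 0 0 0 0 0 0"

```text
time_s: 18.28
tcp_pos: [0.6347, 0.1068, 0.1396]
ee_rot: [[-0.915, -0.404, -0.001], [-0.404, 0.915, -0.0], [0.001, 0.0, -1.0]]
wrist_force: [-0.3, -0.3, -0.0]
gripper_width: 0.478
gripper_force: 30.0
```

```bash
python3 - <<'E'
from h import *
p,C,st=wrist(.634,.107,.02,.03,.05); print(st['gripper_width'])
print({k:round(v,1) for k,v in model(p,.023,.0115,.012,0).items()},{k:round(v,1) for k,v in model(p,.023,.0115,.012,.002,.0014).items()})
save(p,'w6c.png',(200,220,440,420),3)
E
```

```text
tcp [0.6347 0.1068 0.1396]
1304 c [0.634 0.107] r 0.0201 z 0.0406 extent mid [0.6303 0.1066 0.0417]
0.4783539903184368
{'left': np.float64(252.3), 'right': np.float64(368.6), 'top': np.float64(246.3), 'topface_top': np.float64(255.3), 'bottom': np.float64(362.2)} {'left': np.float64(255.6), 'right': np.float64(372.4), 'top': np.float64(241.6), 'topface_top': np.float64(250.3), 'bottom': np.float64(357.9)}
```

View pics/w6c.png

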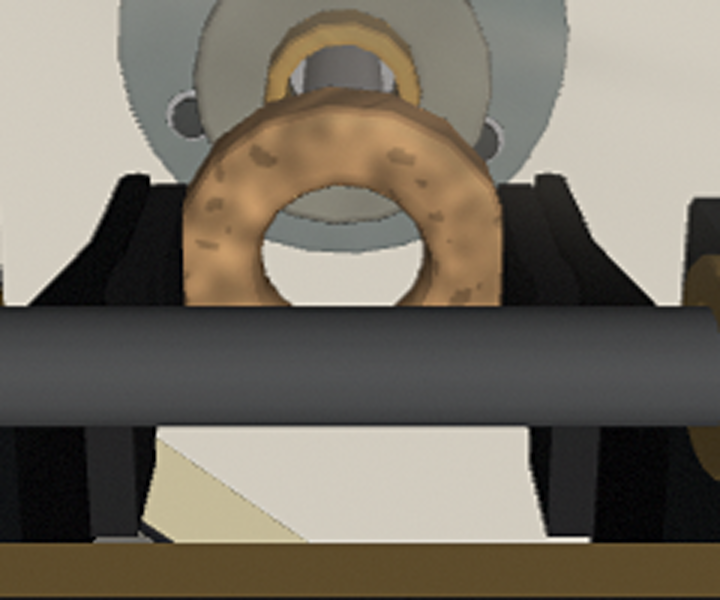

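Cork wheel held flat at about (314,293), sleeve on the post visible behind it at (314,245). Lowering.

>>> drive_tool --pt "0 0 0 -6 0 0 0" --pt "0 0 0 -9 0 0 0" --pt "0 0 0 -9 0 0 0" --pt "0 0 0 -7 0 0 0" --pt "0 0 0 0 0 0 0"

```text
time_s: 18.75
tcp_pos: [0.6335, 0.1065, 0.1059]
ee_rot: [[-0.915, -0.403, -0.005], [-0.403, 0.915, -0.001], [0.005, 0.001, -1.0]]
wrist_force: [-1.2, 0.0, -0.6]
gripper_width: 0.476
gripper_force: 30.0
```

>>> drive_tool --pt "0 0 0 -7 0 0 0" --pt "0 0 0 -8 0 0 0" --pt "0 0 0 -6 0 0 0" --pt "0 0 0 -4 0 0 0" --pt "0 0 0 0 0 0 0"

```text
time_s: 19.17
tcp_pos: [0.6343, 0.1071, 0.0823]
ee_rot: [[-0.915, -0.404, -0.002], [-0.404, 0.915, -0.001], [0.002, 0.0, -1.0]]
wrist_force: [-0.5, -0.6, -0.6]
gripper_width: 0.473
gripper_force: 30.0
```

>>> drive_tool --pt "0 0 0 0 0 0 0" --pt "0 0 0 0 0 0 0"

```text
time_s: 19.33
tcp_pos: [0.6353, 0.1074, 0.084]
ee_rot: [[-0.915, -0.404, 0.001], [-0.404, 0.915, 0.0], [-0.001, -0.0, -1.0]]
wrist_force: [-0.6, -0.6, -0.9]
gripper_width: 0.477
gripper_force: 30.0
```

>>> drive_tool --pt "0 -0.5 -0.6 -3 0 0 0" --pt "0 0 0 -2.5 0 0 0" --pt "0 0 0 0 0 0 0" --pt "0 0 0 0 0 0 0" --pt "0 0 0 0 0 0 0"

```text
time_s: 19.75
tcp_pos: [0.6346, 0.1067, 0.0782]
ee_rot: [[-0.915, -0.404, 0.0], [-0.404, 0.915, -0.0], [-0.0, -0.0, -1.0]]
wrist_force: [1.0, -0.2, 0.0]
gripper_width: 0.479
gripper_force: 30.0
```

>>> drive_tool --pt "0 0 0 -0.5 0 0 0" --pt "0 0 0 0 0 0 0"

```text
time_s: 19.92
tcp_pos: [0.6345, 0.1067, 0.0777]
ee_rot: [[-0.915, -0.404, 0.0], [-0.404, 0.915, 0.0], [-0.0, 0.0, -1.0]]
wrist_force: [-0.5, -0.7, -1.3]
gripper_width: 0.478
gripper_force: 30.0
```

>>> drive_tool --pt "100 0 0 0 0 0 0" --pt "100 0 0 0 0 0 0" --pt "100 0 0 0 0 0 0" --pt "100 0 0 0 0 0 0" --pt "100 0 0 0 0 0 0"

```text
time_s: 20.33
tcp_pos: [0.6345, 0.1067, 0.0778]
ee_rot: [[-0.915, -0.404, 0.0], [-0.404, 0.915, 0.0], [-0.0, -0.0, -1.0]]
wrist_force: [0.2, 0.6, -1.0]
gripper_width: 0.773
gripper_force: 0.0
```

>>> drive_tool --pt "100 0 0 5 0 0 0" --pt "100 0 0 20 0 0 0" --pt "100 0 0 35 0 0 0" --pt "100 0 0 30 0 0 0" --pt "100 0 0 10 0 0 0"

```text
time_s: 20.75
tcp_pos: [0.6371, 0.1072, 0.1838]
ee_rot: [[-0.914, -0.405, 0.009], [-0.405, 0.914, 0.002], [-0.009, -0.002, -1.0]]
wrist_force: [0.5, 1.1, 0.8]
gripper_width: 0.993
gripper_force: 0.0
```

```bash
python3 - <<'E'
from h import *
p,C,st=wrist(.634,.107,.03,.06,.07); print(st['gripper_width'])
E
```

```text
tcp [0.6371 0.1072 0.1838]
3142 c [0.6337 0.1078] r 0.0231 z 0.0662 extent mid [0.6333 0.1076 0.0645]
0.9925247029928421
```

Cork wheel is seated, top at 0.066. Now the larger cap.

>>> drive_tool --pt "100 -12 -4 0 0 0 0" --pt "100 -28 -9 0 0 0 0" --pt "100 -36 -11 0 0 0 0" --pt "100 -36 -11 0 0 0 0" --pt "100 -36 -11 0 0 0 0"

```text
time_s: 21.22
tcp_pos: [0.4843, 0.0599, 0.1765]
ee_rot: [[-0.915, -0.404, -0.002], [-0.404, 0.915, -0.001], [0.002, 0.0, -1.0]]
wrist_force: [-0.6, 0.2, 1.6]
gripper_width: 1.001
gripper_force: 0.0
```

>>> drive_tool --pt "100 -23 -8 0 0 0 0" --pt "100 -10 -3 0 0 0 0" --pt "100 0 0 0 0 0 0" --pt "100 0 0 0 0 0 0"

```text
time_s: 21.55
tcp_pos: [0.4542, 0.05, 0.178]
ee_rot: [[-0.915, -0.404, 0.001], [-0.404, 0.915, 0.0], [-0.001, -0.0, -1.0]]
wrist_force: [0.9, -0.2, -0.4]
gripper_width: 1.001
gripper_force: 0.0
```

```bash
python3 - <<'E'
from h import *
p,C,st=wrist(.4545,.051,.028,.008,.026,'w7.png')
for b in ((.0165,.024),(.005,.018)):
    m=(np.hypot(C[:,0]-.4545,C[:,1]-.051)<.028)&(C[:,2]>b[0])&(C[:,2]<b[1]);q=C[m]
    if len(q)>9: print(len(q),cv2.minEnclosingCircle(q[:,:2].astype(np.float32)))
E
```

```text
tcp [0.4542 0.05   0.178 ]
2090 c [0.4553 0.0525] r 0.0196 z 0.02 extent mid [0.4545 0.0521 0.0157]
1884 ((0.4549882709980011, 0.052314016968011856), 0.018899086862802505)
431 ((0.45504724979400635, 0.049202218651771545), 0.02264559455215931)
```

View pics/w7.png

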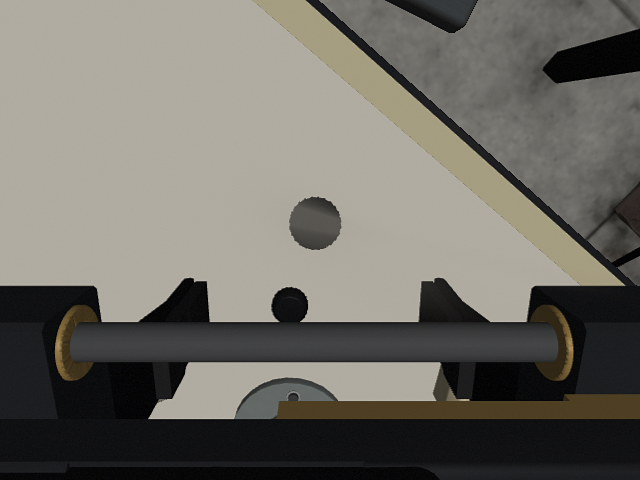

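Larger cap at (315,223), centred; the small look-alike at (290,304). Descending.

>>> drive_tool --pt "100 1.4 1 -15 0 0 0" --pt "100 0 0 -36 0 0 0" --pt "100 0 0 -40 0 0 0" --pt "80 0 0 -33 0 0 0" --pt "75 0 0 -15 0 0 0"

```text
time_s: 22.02
tcp_pos: [0.4542, 0.0503, 0.0344]
ee_rot: [[-0.915, -0.403, -0.006], [-0.403, 0.915, -0.003], [0.006, 0.0, -1.0]]
wrist_force: [-0.3, -0.6, 0.3]
gripper_width: 0.919
gripper_force: 0.0
```

>>> drive_tool --pt "75 0 0 -8 0 0 0" --pt "75 0 0 -5 0 0 0" --pt "75 0 0 -3 0 0 0" --pt "0 0 0 0 0 0 0" --pt "0 0 0 0 0 0 0"

```text
time_s: 22.43
tcp_pos: [0.4559, 0.0512, 0.0235]
ee_rot: [[-0.915, -0.404, 0.002], [-0.404, 0.915, 0.001], [-0.002, 0.0, -1.0]]
wrist_force: [0.5, -0.1, -0.3]
gripper_width: 0.673
gripper_force: 0.0
```

>>> drive_tool --pt "0 0 0 0 0 0 0" --pt "0 0 0 0 0 0 0" --pt "0 0 0 0 0 0 0" --pt "0 0 0 0 0 0 0" --pt "0 0 0 0 0 0 0"

```text
time_s: 22.85
tcp_pos: [0.4552, 0.0509, 0.0233]
ee_rot: [[-0.915, -0.404, 0.001], [-0.404, 0.915, 0.0], [-0.001, -0.0, -1.0]]
wrist_force: [-0.8, 1.0, 4.9]
gripper_width: 0.408
gripper_force: 30.0
```

>>> drive_tool --pt "0 0 0 5 0 0 0" --pt "0 0 0 25 0 0 0" --pt "0 0 0 40 0 0 0" --pt "0 6 2 35 0 0 0" --pt "0 18 6 12 0 0 0"

```text
time_s: 23.27
tcp_pos: [0.4793, 0.0587, 0.1449]
ee_rot: [[-0.915, -0.404, 0.006], [-0.404, 0.915, 0.002], [-0.007, -0.0, -1.0]]
wrist_force: [0.7, 0.3, -0.5]
gripper_width: 0.405
gripper_force: 30.0
```

>>> drive_tool --pt "0 34 10 0 0 0 0" --pt "0 36 11 0 0 0 0" --pt "0 36 11 0 0 0 0" --pt "0 32 10 0 0 0 0" --pt "0 17 6 0 0 0 0"

```text
time_s: 23.68
tcp_pos: [0.637, 0.1075, 0.1394]
ee_rot: [[-0.915, -0.404, 0.002], [-0.404, 0.915, 0.0], [-0.001, -0.001, -1.0]]
wrist_force: [0.3, -0.6, -0.5]
gripper_width: 0.407
gripper_force: 30.0
```

>>> drive_tool --pt "0 0 0 -8 0 0 0" --pt "0 0 0 -8 0 0 0" --pt "0 0 0 0 0 0 0" --pt "0 0 0 0 0 0 0"

```text
time_s: 24.02
tcp_pos: [0.6323, 0.1061, 0.1228]
ee_rot: [[-0.915, -0.404, -0.003], [-0.404, 0.915, -0.001], [0.003, 0.0, -1.0]]
wrist_force: [0.0, 0.4, -1.0]
gripper_width: 0.409
gripper_force: 30.0
```

```bash
python3 - <<'E'
from h import *
p,C,st=wrist(.634,.107,.03,.06,.07); print(st['gripper_width'])
for x in (-.002,0): print({k:round(v,1) for k,v in model(p,.019,.0033,.020,x,.0014).items()})
save(p,'w8c.png',(200,220,440,420),3)
E
```

```text
tcp [0.6323 0.1061 0.1228]
2482 c [0.633  0.1076] r 0.0228 z 0.0662 extent mid [0.6277 0.1068 0.0643]
0.40883927453807406
{'left': np.float64(263.8), 'right': np.float64(364.2), 'top': np.float64(260.4), 'topface_top': np.float64(277.7), 'bottom': np.float64(369.2)}
{'left': np.float64(263.6), 'right': np.float64(364.4), 'top': np.float64(255.8), 'topface_top': np.float64(272.6), 'bottom': np.float64(364.7)}
```

View pics/w8c.png

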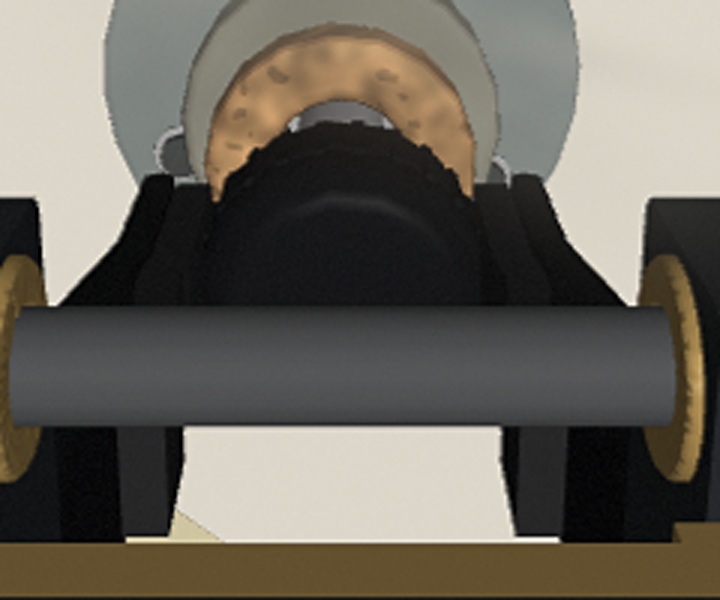

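Cap held level at (315,290), cork wheel and post directly behind/below. Lowering.

>>> drive_tool --pt "0 1.5 0.3 -5 0 0 0" --pt "0 0 0 -6 0 0 0" --pt "0 0 0 -6 0 0 0" --pt "0 0 0 0 0 0 0" --pt "0 0 0 0 0 0 0"

```text
time_s: 24.48
tcp_pos: [0.635, 0.1068, 0.106]
ee_rot: [[-0.915, -0.404, -0.001], [-0.404, 0.915, -0.001], [0.001, 0.0, -1.0]]
wrist_force: [0.3, 0.2, -0.2]
gripper_width: 0.408
gripper_force: 30.0
```

>>> drive_tool --pt "0 -0.6 -0.3 -4 0 0 0" --pt "0 0 0 -4 0 0 0" --pt "0 0 0 -4 0 0 0" --pt "0 0 0 0 0 0 0" --pt "0 0 0 0 0 0 0"

```text
time_s: 24.9
tcp_pos: [0.6346, 0.1066, 0.0942]
ee_rot: [[-0.915, -0.404, -0.001], [-0.404, 0.915, -0.0], [0.001, -0.0, -1.0]]
wrist_force: [0.1, -0.1, -0.8]
gripper_width: 0.405
gripper_force: 30.0
```

>>> drive_tool --pt "0 0 0 -3 0 0 0" --pt "0 0 0 -1 0 0 0" --pt "0 0 0 0 0 0 0" --pt "0 0 0 0 0 0 0"

```text
time_s: 25.23
tcp_pos: [0.6348, 0.1067, 0.0907]
ee_rot: [[-0.915, -0.404, -0.0], [-0.404, 0.915, -0.0], [0.0, -0.0, -1.0]]
wrist_force: [-0.4, -0.5, -0.8]
gripper_width: 0.403
gripper_force: 30.0
```

>>> drive_tool --pt "0 0 0 -1 0 0 0" --pt "0 0 0 0 0 0 0" --pt "100 0 0 0 0 0 0" --pt "100 0 0 0 0 0 0" --pt "100 0 0 0 0 0 0"

```text
time_s: 25.65
tcp_pos: [0.6349, 0.1067, 0.0898]
ee_rot: [[-0.915, -0.404, 0.0], [-0.404, 0.915, 0.0], [-0.0, -0.0, -1.0]]
wrist_force: [0.1, 0.2, -0.5]
gripper_width: 0.555
gripper_force: 0.0
```

>>> drive_tool --pt "100 0 0 0 0 0 0" --pt "100 0 0 0 0 0 0" --pt "100 0 0 5 0 0 0" --pt "100 0 0 20 0 0 0" --pt "100 0 0 30 0 0 0"

```text
time_s: 26.07
tcp_pos: [0.6329, 0.1061, 0.1424]
ee_rot: [[-0.915, -0.403, -0.007], [-0.403, 0.915, -0.002], [0.007, 0.001, -1.0]]
wrist_force: [-0.1, 0.7, -0.6]
gripper_width: 0.926
gripper_force: 0.0
```

>>> drive_tool --pt "100 0 0 30 0 0 0" --pt "100 0 0 10 0 0 0" --pt "100 0 0 0 0 0 0" --pt "100 0 0 0 0 0 0"

```text
time_s: 26.4
tcp_pos: [0.6346, 0.1068, 0.185]
ee_rot: [[-0.915, -0.404, 0.001], [-0.404, 0.915, 0.001], [-0.001, 0.001, -1.0]]
wrist_force: [-0.6, 0.0, -0.3]
gripper_width: 0.998
gripper_force: 0.0
```

```bash
python3 - <<'E'
from h import *
p,C,st=wrist(.634,.107,.03,.083,.092); print(st['gripper_width'],st['wrist_force'])
q=capture('side'); save(q,'end.png',(270,130,450,280),4)
for c in (q,):
    D=cloud(c).reshape(-1,3); m=np.hypot(D[:,0]-.634,D[:,1]-.106)<.03; print(np.percentile(D[m][:,2],[95,99]))
E
```

```text
tcp [0.6346 0.1068 0.185 ]
2696 c [0.6348 0.108 ] r 0.0187 z 0.0862 extent mid [0.6346 0.1081 0.0855]
0.9977514325152493 [-0.64875803  0.01999622 -0.30233369]
[0.31441767 0.35176516]
```

View pics/end.png

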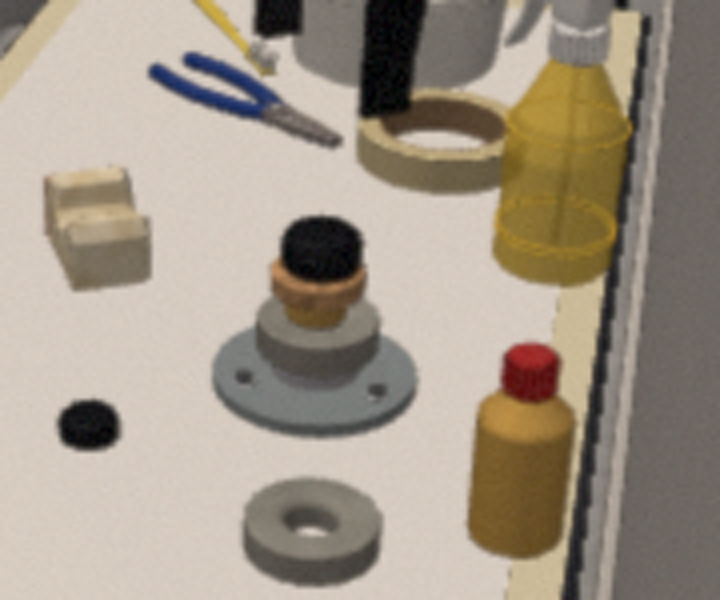

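The stack of grey wheel, sleeve, cork wheel and cap stands closed on the post (crop centre (320,290)), with the cap top at 0.086 as expected. The bystanders look undisturbed.

```bash
python3 -c "
from station import finish_job; print(finish_job())"
```

```text
the job is handed in; nothing more can be done
None
```

The arbor is loaded with the grey wheel, sleeve, cork wheel and cap in order, each lying flat and both wheels lowered into place; the job was handed in at about 26 s with no verdict returned, the bystanders look unmoved, and the one rough moment was a brief 67 N wrist-force spike when the fingertips touched the table at the first grasp.

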